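Open the dish warmer past its safety hook

ROBOT

A 6-joint arm with a two-finger parallel gripper is mounted at the origin on a cart in front of the work surface, level with it; the furniture and walls round the work are solid. World frame = base frame: x ahead of the robot, y to its left, z up, the work surface at z = 0. Lengths are in m, angles in rad, forces in N, time in s.
With the tool pointing down it reaches from about 0.325 to 0.9 m from the base axis. Payload 6.1 kg.
Tool frame: the origin (TCP) lies at the very end of the fingers, on their centre line; the grasp point (between the pads) lies grip_depth behind it (grip_depth is the distance from the TCP to the grasp point, in m); z points along the fingers, y is the line along which they close (so a half turn about z gives the same grasp; the last joint's range is limited). The gripper opens to 87 mm and grips with 3 to 60 N. Pads are 19 mm wide; open, the fingers measure 117 mm over their backs; the gripper's body (75 mm by 190 mm) begins 51 mm behind the grasp point.
Start: joints at [1.1, 0.22, 1.526, -0, 1.395, -0.126], TCP at [0.211, 0.588, 0.199] pointing down, gripper open.
Joint ranges: [-2.98, 2.98], [-0.91, 2.08], [0.09, 2.57], [-1.24, 4.39], [0.2, 2.65], [-2.68, 2.68]. Speed limits (rad/s): [2.57, 2.57, 3.01, 3.14, 3.14, 3.14].

INTERFACE

Orientations are given as a unit quaternion [x, y, z, w].
In Python, from plant import * gives the robot as it stands. The module is installed in compiled form; this text tells all that it offers. Calls block until the motion is done:
- reach(position, orientation): joint-space move of the TCP to a pose.
- move_straight(position, orientation=None, v=0.15, guard=None): straight line of the TCP; orientation=None keeps the orientation; v is the mean speed in m/s. With guard (N) it stops when the force on the tool has changed by that much, and returns True; else False.
- move_j(angles): joint-space move.
- move_gripper(opening, newtons=None): opening from 0.0 (shut) to 1.0 (fully open); newtons is the grip in N (None keeps the last); returns when the fingers have stopped.
- wait(seconds).
- inverse_kinematics(position, orientation): joint angles nearest the present ones, or None.
- get_obs(): the state.
- read_camera(name): name is "scene" or "top"; returns the picture (420x560x3 uint8, red, green, blue); there is no depth.
- calibration(name): a dict with "fov_y" (degrees; the focal length in pixels is half the picture's height over the tangent of half this angle, whatever the lens; pixels are square), "cx", "cy" (the principal point, pixels), "R" (3x3) and "t" (3): a world point X has camera coordinates R X + t. Camera axes: x right, y down, z forward; pixel columns grow to the right and rows downward; lengths in m; the calibration is good to about 2 mm. A picture is of the moment at which its call begins. calibration takes no time and is no camera call.
A pose or a line that the arm cannot do raises Unreachable and nothing moves.
- job_done(): hands the job in; it is judged then, once.
The state is a dict: "t": time; "joint_pos": joint angles; "dq": joint speeds; "effort": joint torques, N m; "eef_pos": TCP position; "orientation": TCP orientation; "wrist_force": force on the tool from outside, world axes, zero at the start; "wrist_torque": the same for the moment, N m; "gripper_width": opening from 0.0 (shut) to 1.0 (fully open); "finger_force": force on a finger pad.
Only numpy, scipy, OpenCV 4.12 (cv2) and the standard library are available. Lean on these libraries where they do the work, as an engineer would, in place of code of your own. Each camera call takes 0.05 s, during which the arm holds its last target. There are 200 camera calls.

TASK

Open the dish warmer so that its dishes can be taken out: draw the door out by its handle until the safety hook stops it, reach down into the gap at the top and press the red pad of the hook until the door comes past the catch, and let the door down until it lies fully open. Be gentle with the hook: feel how far it has to go down, do not force it or drag the door against it, and leave the bottles and dishes beside the warmer where they are.

Things in the scene. Friction and masses are not known exactly. Their poses are not given: they have to be found in the camera images.
- warmer: white benchtop dish warmer with a drop-down front door; heavy, does not move. Casing 120 wide (y), 150 deep (x), 225 high, nothing on its roof; origin at the centre of its underside, x axis to its back; the casing's front is at x = -75 mm. Below the door is a control strip (not needed)
- door (a joint): door angle, rad: 0 shut, 1.57 fully open (level, inside up). It turns about its lower edge, outward and down. Stiff damped hinge: 1 to 2 N at the handle move it; it stays where left below 0.4 rad and sinks slowly open by itself beyond about 0.6. The hook stops it at 0.26 to 0.285
- door_hinge (a point): on the hinge axis, middle of the door's lower inner edge, 66 mm above the table, x = -75 mm in the warmer's frame. Its axes turn with the door: x through the door to the inside, y along the hinge, z up the door. Door 118 wide, 155 high, 16 thick (x = -16 to 0 mm), clear window, white top rail
- door_handle (a point): middle of the steel bar handle outside the door: bar 10 mm thick, 80 long along y, its axis 31 mm off the door's outer face (x = -47, z = 137 mm in the axes of door_hinge); can be taken from above
- door_top (a point): middle of the door's top inner edge, 155 mm up the door (shut: 4 mm below the roof's top). At the stop, the gap between door and roof edge is about 40 mm wide here and 34 mm at the hook's pad. The freed door is drawn open by the inside of this top rail
- hook: steel safety hook with red pad, inside the door, mid-width: strap 18 wide, 4 thick, curved about the hinge (top 130 mm from its axis), 50 mm long, with an upright barb at the end. Origin: top of the strap at the door's inner face (x = 0, z = 130 mm in door_hinge axes unpressed). It slides straight down the door (-z) up to 16 mm against a spring: about 3 N to start, plus 0.5 N per mm
- hook_pad (a point): middle of the hook's ribbed red thumb pad, on top of the strap 13 mm inside the door's inner face; pad 28 long, 18 wide. Press here from above. The hook springs up when let go. It bends if it takes more than 25 N, be it from the hand, from sitting on the keeper's lower bar or from dragging its barb on the keeper
- roof_edge (a point): middle of the roof's front top edge. Under it hangs the keeper, a slotted plate; its upper lip catches the barb. Its height differs from unit to unit and is not reported: the hook must go down 2 to 12.5 mm to pass, and 2.5 mm lower it sits hard on the keeper's lower bar, so feel for it. Then a pull of 3 to 5 N moves the door; from 0.36 rad on the barb is out
- vial_0: small amber bottle with white cap, 24 mm across, 55 high, standing on the table right of the warmer; origin at the centre of its foot. To be left alone
- vial_1: small amber bottle with dark cap, 24 mm across, 55 high, near it; origin at the centre of its foot. To be left alone
- dish_stack: stack of clear petri dishes, 62 mm across, 43 high, beside the bottles; origin at the centre of its foot. To be left alone

How it is judged:
By the outcome, as a careful person would: the job done as asked, in the order asked, and still so for the second after the job is handed in, with the robot touching nothing.
It also fails if it takes over 72 s, if anything falls off the work surface, if the arm or the gripper's body presses on something with over 40 N, if the wrist force passes 120 N, or if a joint passes its speed limit or range.

## Working session

There is one attempt and no reset: what is moved stays moved. The work goes in short steps, each a Python script; the robot and the scene stay as the last script left them, time stands still between calls to the robot, and variables do not carry over. Pictures are saved under pics/ and viewed, at most 10 in all, crops included, and the job is handed in when it is done.

```bash
mkdir -p pics; python3 - <<'E'
from plant import *
import cv2
for n in("scene","top"):
    cv2.imwrite(f"pics/{n}0.png",cv2.resize(read_camera(n)[:,:,::-1],(800,600),interpolation=cv2.INTER_CUBIC))
    print(n,calibration(n))
o=get_obs();print(o)
E
```

```text
scene {'fov_y': 52.09548145907271, 'cx': 282.04442861349764, 'cy': 211.9625645134814, 'R': array([[ 0.83303621, -0.55298864,  0.01594453],
       [-0.43637341, -0.67453343, -0.59546864],
       [ 0.34004252,  0.48908917, -0.80322031]]), 't': array([-0.37139746,  0.42592016,  0.80101272])}
top {'fov_y': 46.74701542782613, 'cx': 274.9814979494275, 'cy': 208.10837911142775, 'R': array([[ 0.42293875, -0.90598502,  0.01771884],
       [-0.71869865, -0.34728939, -0.60238056],
       [ 0.55190132,  0.24203558, -0.79801235]]), 't': array([-0.09689484,  0.54707319,  0.72458457])}
{'t': 0.1, 'joint_pos': array([ 1.09987783e+00,  2.21162120e-01,  1.52749773e+00, -9.35145042e-06,
        1.39468769e+00, -1.26092700e-01]), 'dq': array([ 0.00059298, -0.00028415, -0.00233527, -0.00065104, -0.00102172,
        0.00106161]), 'effort': array([ 3.44800883e-04, -4.95949602e+01, -3.88517046e+01,  7.02052284e-02,
        5.16990235e-02, -4.87062516e-05]), 'eef_pos': array([0.21099964, 0.58767122, 0.19803693]), 'orientation': array([ 1.71559092e-01,  9.85173441e-01, -8.39997525e-04, -2.53651259e-04]), 'wrist_force': array([-0.28787851,  0.0812047 ,  0.51880022]), 'wrist_torque': array([-0.02945776,  0.03820279,  0.03625209]), 'finger_force': 0.0, 'gripper_width': 1.005182173905317}
```

View pics/scene0.png

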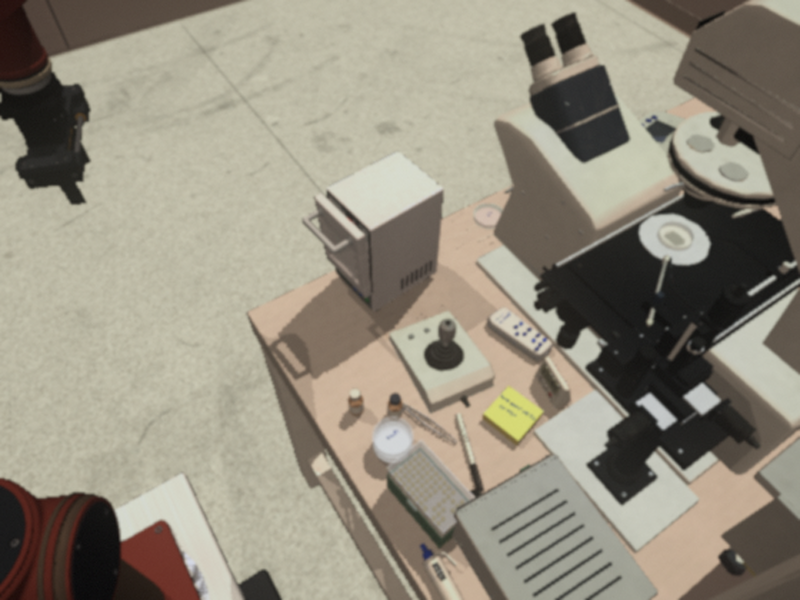

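View pics/top0.png

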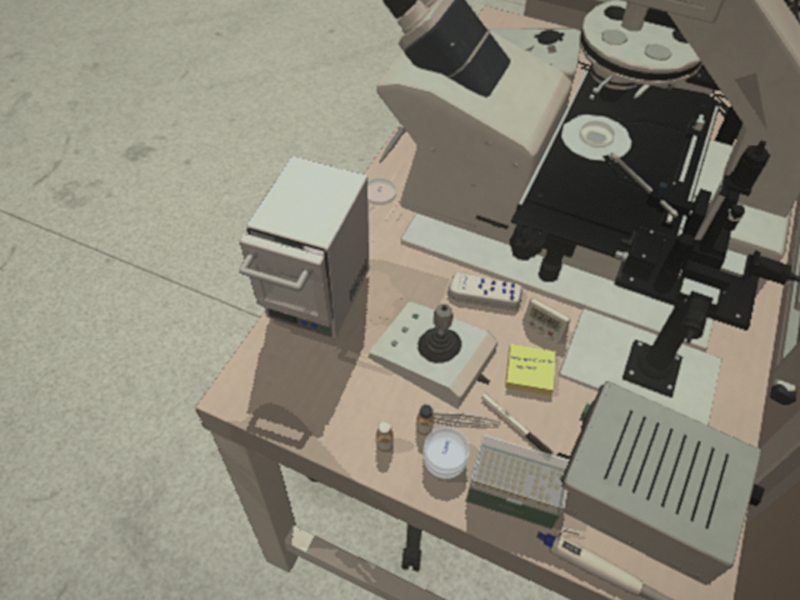

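The warmer is at about (380,230) in the scene view and (305,245) in the top view, with its handle toward the robot's side. The bottles and dishes are well to its right. I'll enlarge both to read corners.

```bash
python3 - <<'E'
import cv2
from plant import *
for n,(x,y) in dict(scene=(205,100),top=(155,100)).items():
    im=read_camera(n)[:,:,::-1][y:y+125,x:x+125]
    cv2.imwrite(f"pics/{n}c.png",cv2.resize(im,(600,600),interpolation=cv2.INTER_CUBIC))
E
```

```text
(no output)
```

View pics/scenec.png

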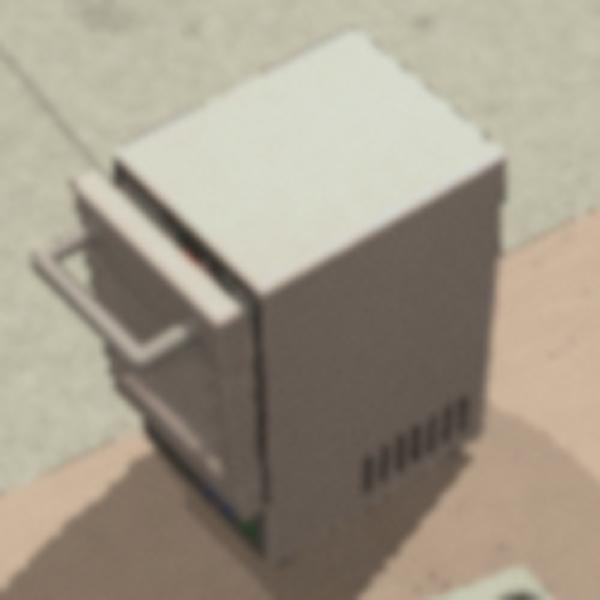

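View pics/topc.png

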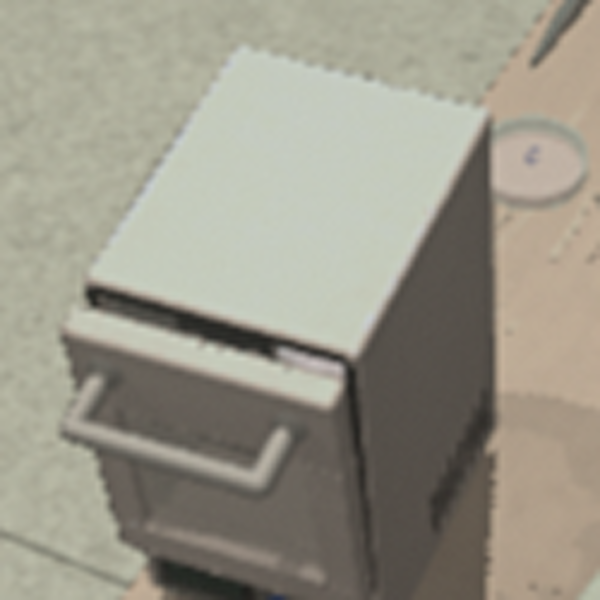

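```bash
cat > geo.py <<'E'
import numpy as np, json
from scipy.spatial.transform import Rotation as Rot
def wpt(p,w):  # warmer -> world
    x,y,yaw=w; c,s=np.cos(yaw),np.sin(yaw)
    return np.array([x+c*p[0]-s*p[1], y+s*p[0]+c*p[1], p[2]])
def dpt(p,a):  # door -> warmer
    c,s=np.cos(a),np.sin(a)
    return np.array([-.075+c*p[0]-s*p[2], p[1], .066+s*p[0]+c*p[2]])
def proj(cal,X):
    f=210/np.tan(np.radians(cal["fov_y"])/2); c=cal["R"]@X+cal["t"]
    return np.array([cal["cx"]+f*c[0]/c[2], cal["cy"]+f*c[1]/c[2]])
E
cat > fit.py <<'E'
from geo import *
from plant import calibration
from scipy.optimize import least_squares
W=lambda x,y,z=.225:("w",(x,y,z)); D=lambda x,y,z:("d",(x,y,z))
rf=[W(-.075,.06),W(-.075,-.06),W(.075,-.06),W(.075,.06)]
dr=[D(-.047,.04,.137),D(-.047,-.04,.137),D(-.016,.059,.155),D(-.016,-.059,.155)]
obs={"scene":((205,100),list(zip(rf+dr,[(117,160),(262,296),(505,157),(352,30),(38,258),(140,358),(78,182),(218,325)]))),
"top":((155,100),list(zip(rf+dr,[(90,283),(352,358),(490,112),(240,48),(68,425),(265,482),(65,330),(332,408)])))}
cal={n:calibration(n) for n in obs}
def res(q):
    r=[]
    for n,(o,L) in obs.items():
        for (k,p),uv in L:
            X=wpt(dpt(p,q[3]) if k=="d" else p,q[:3])
            r.append(proj(cal[n],X)-((np.array(uv)+.5)/4.8-.5+o))
    return np.ravel(r)
best=min((least_squares(res,[.5,.3,y,.1],loss="soft_l1") for y in np.arange(-3,3,.7)),key=lambda s:s.cost)
print(best.x,best.cost);print(res(best.x).reshape(-1,8,2).round(1).tolist())
json.dump(list(best.x),open("w.json","w"))
w=best.x[:3];
for p in [(-.047,0,.137),(0,0,.155)]: print(wpt(dpt(p,best.x[3]),w), wpt(dpt(p,.27),w))
E
python3 fit.py
```

```text
[0.60969479 0.309467   0.09259287 0.02998253] 11.978248166382976
[[[-2.8, -1.6], [-1.2, 0.5], [0.7, -0.2], [-0.2, -1.0], [0.9, 0.2], [0.1, 0.4], [-1.8, -0.6], [-0.0, 0.1]], [[-2.0, -0.3], [1.7, 0.9], [1.7, -0.1], [-0.1, -1.0], [1.6, 0.3], [-0.3, 0.2], [-0.9, -0.7], [1.1, -0.1]]]
[0.48414903 0.29780902 0.20152946] [0.4535272  0.29496553 0.18550024]
[0.53038937 0.30210283 0.22093034] [0.49384979 0.29870982 0.21538449]
```

The door stands just ajar (fit: 0.03 rad). The fit is good to about 3 mm, so I'll grip the handle from above and draw the door out along its arc, watching the force.

```bash
cat > h.py <<'E'
from plant import *
from geo import *
*w,a0=json.load(open("w.json"))
def pose(p,a,close,tilt=None):
    """TCP at door point p with door angle a; tool along door -z (or tilted by tilt); closing axis 'x' or 'y' of the door"""
    t=a if tilt is None else tilt
    X=np.array([np.cos(t),0,np.sin(t)]);Z=np.array([np.sin(t),0,-np.cos(t)]);Y=np.array([0,1.,0])
    best=None; here=np.array(get_obs()["joint_pos"]); pos=wpt(dpt(p,a),w)
    for s in(1,-1):
        y=s*(X if close=="x" else Y)
        M=np.c_[np.cross(y,Z),y,Z]
        q=(Rot.from_euler("z",w[2])*Rot.from_matrix(M)).as_quat()
        j=inverse_kinematics(pos,q)
        if j is not None:
            d=abs(np.array(j)-here).max()
            if best is None or d<best[0]: best=(d,pos,q)
    return best[1],best[2]
def F():  # wrist force in warmer axes
    c,s=np.cos(w[2]),np.sin(w[2]);f=get_obs()["wrist_force"]
    return np.array([c*f[0]+s*f[1],-s*f[0]+c*f[1],f[2]])
def inW(): # TCP in warmer axes
    c,s=np.cos(w[2]),np.sin(w[2]);p=get_obs()["eef_pos"];dx,dy=p[0]-w[0],p[1]-w[1]
    return np.array([c*dx+s*dy,-s*dx+c*dy,p[2]])
E
python3 - <<'E'
from h import *
print(grip_depth)
P=get_obs()["eef_pos"]; move_straight([P[0],P[1],.34],v=.2)
hz=.137-grip_depth
move_gripper(.26,10)
reach(*pose((-.047,0,hz+.09),a0,"x"))
print(get_obs()["t"],F(),get_obs()["joint_pos"].round(2))
print(move_straight(*pose((-.047,0,hz),a0,"x"),v=.06,guard=4),F())
import cv2
print(inW(),get_obs()["t"])
ims=[cv2.resize(read_camera(n)[y:y+140,x:x+140,::-1],(400,400),interpolation=cv2.INTER_CUBIC) for n,(x,y) in dict(scene=(190,80),top=(140,90)).items()]
cv2.imwrite("pics/grasp.png",np.hstack(ims))
E
```

```text
0.0187
3.7917 [-0.4473321  -0.50435611 -1.46681577] [ 0.42  0.02  1.61 -0.01  1.48  0.33]
False [-0.84989899 -1.1439031   0.70575986]
[-1.25245118e-01  1.15118011e-04  1.83323742e-01] 5.4417
```

View pics/grasp.png

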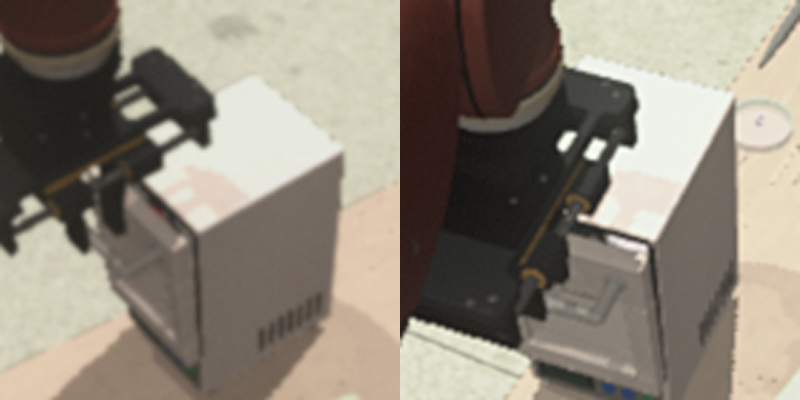

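The fingers straddle the bar (inner finger in the gap at about (150,215) on the left, outer finger in front). I'll close gently and pull to the stop.

```bash
python3 - <<'E'
from h import *
hz=.137-grip_depth
f0=F(); move_gripper(0,12); print("grip",get_obs()["gripper_width"]*87,get_obs()["finger_force"],F()-f0)
a=a0
while a<.33:
    step=.03 if a<.2 else .008
    a+=step
    g=move_straight(*pose((-.047,0,hz),a,"x"),v=.03 if step>.01 else .015,guard=6)
    f=F()-f0; print(round(a,3),g,f.round(1))
    if a>.2 and (g or f[0]>6): break
p=inW(); print(p,get_obs()["t"])
# TCP -> bar centre in warmer axes
q=Rot.from_quat(get_obs()["orientation"]).as_matrix()[:,2]; d=Rot.from_euler("z",-w[2]).apply(q)
b=p-d*grip_depth; print("bar",b,"angle by x,z",[float(np.arctan2(-(b[0]+.075),b[2]-.066)-np.arctan2(.047,.137))])
E
```

```text
grip -0.00027587887172034366 0.0 [ 0.20645522 -0.16463941 -0.31853484]
0.06 False [ 0.1 -0.1  0.2]
0.09 False [-0.6  0.3 -0.3]
0.12 False [ 0.3  0.4 -0.6]
0.15 False [ 0.2 -0.2  0.2]
0.18 False [ 1.2 -0.  -0.2]
0.21 False [-0.1  0.3  0.6]
0.218 False [-0.8  0.4 -0.1]
0.226 False [-0.3  0.7 -0.6]
0.234 False [-0.   0.4  0. ]
0.242 False [ 0.8  0.5 -0.2]
0.25 False [ 0.7  0.8 -0.3]
0.258 False [-0.8 -0.6 -0.2]
0.266 False [ 1.2  0.7 -0.6]
0.274 False [0.6 0.  0.2]
0.282 False [-1.   0.2  1. ]
0.29 False [1.2 0.1 1.3]
0.298 False [ 1.2 -0.2  4. ]
0.306 False [ 2.1 -0.7  5.5]
0.314 False [ 1.9 -0.6  5. ]
0.322 False [-2.6 -1.   8.5]
0.33 False [ 0.3 -0.9  8.9]
0.338 False [ 0.6 -0.9  9.8]
[-0.15729052  0.00046966  0.16402869] 11.9
bar [-0.16356188  0.00044882  0.18164571] angle by x,z [0.32305484657573386]
```

The gripper shut on nothing, so I missed the bar and should have stopped at that reading. The tips are now pressing on something with about 10 N. I'll lift off and look.

```bash
python3 - <<'E'
from h import *
import cv2
P=get_obs()["eef_pos"]; move_straight([P[0]-.02,P[1]-.002,P[2]+.10],v=.12)
M=get_obs(); move_straight([P[0]-.02,P[1]-.16,P[2]+.12],v=.2)
print(F(),get_obs()["t"])
ims=[cv2.resize(read_camera(n)[y:y+125,x:x+100,::-1],(400,500),interpolation=cv2.INTER_CUBIC) for n,(x,y) in dict(scene=(205,100),top=(155,100)).items()]
cv2.imwrite("pics/after.png",np.hstack(ims))
E
```

```text
[ 0.19221241  0.51259725 -0.0884728 ] 13.8667
```

View pics/after.png

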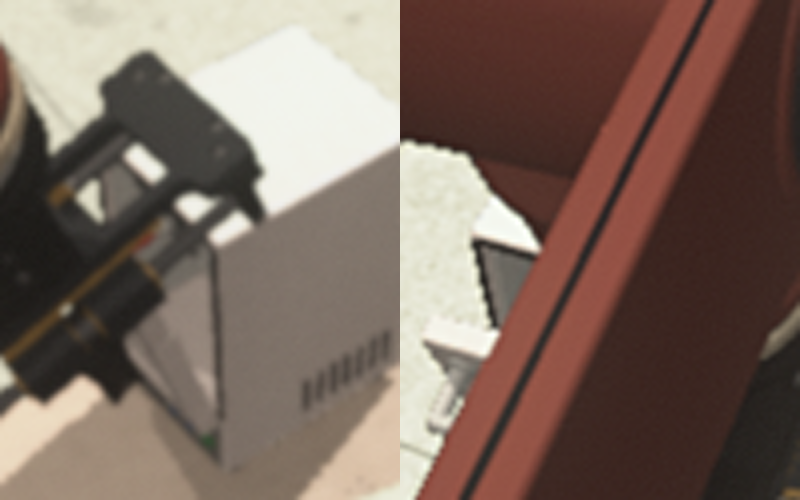

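The door has come open in spite of that. The arm hides most of it, so I'll clear the view and re-measure before doing anything else.

```bash
python3 - <<'E'
from h import *
import cv2
j=np.array(get_obs()["joint_pos"]); j[0]=1.1; move_j(j)
print(get_obs()["t"],get_obs()["eef_pos"])
ims=[cv2.resize(read_camera(n)[y:y+125,x:x+100,::-1],(400,500),interpolation=cv2.INTER_CUBIC) for n,(x,y) in dict(scene=(200,100),top=(155,100)).items()]
cv2.imwrite("pics/after2.png",np.hstack(ims))
E
```

```text
15.4667 [0.13899373 0.43190537 0.2835059 ]
```

View pics/after2.png

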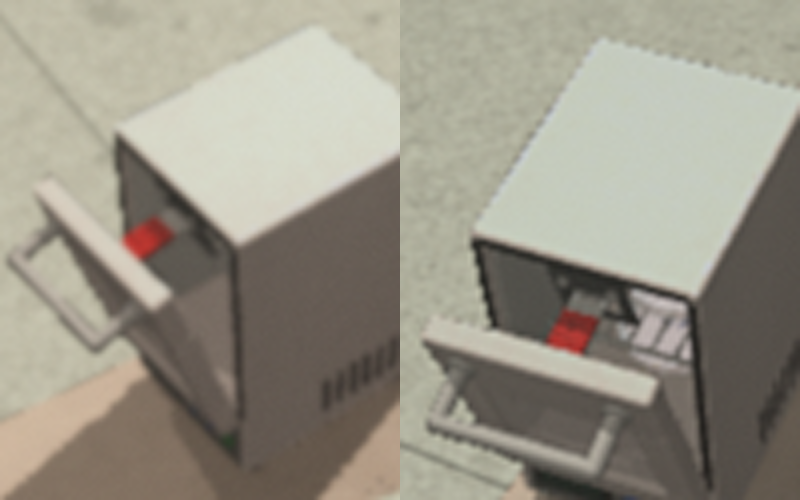

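The door is at the stop, with the red pad visible at (150,238) on the left and (573,332) on the right. I'll refit all points from both views together.

```bash
cat > fit2.py <<'E'
from geo import *
from plant import calibration
from scipy.optimize import least_squares
rf=[("w",(-.075,.06,.225)),("w",(-.075,-.06,.225)),("w",(.075,-.06,.225)),("w",(.075,.06,.225))]
def dr(k): return [(k,p) for p in[(-.047,.04,.137),(-.047,-.04,.137),(-.016,.059,.155),(-.016,-.059,.155),(0,-.059,.155),(.013,0,.130)]]
S=[("scene",(205,100),4.8,list(zip(rf+dr(3)[:4],[(117,160),(262,296),(505,157),(352,30),(38,258),(140,358),(78,182),(218,325)]))),
("top",(155,100),4.8,list(zip(rf+dr(3)[:4],[(90,283),(352,358),(490,112),(240,48),(68,425),(265,482),(65,330),(332,408)]))),
("scene",(200,100),4,list(zip(rf[:2]+rf[3:]+dr(4),[(118,132),(238,243),(315,27),(12,258),(98,345),(40,188),(147,305),(167,295),(150,238)]))),
("top",(155,100),4,list(zip(rf[:2]+rf[3:]+dr(4),[(75,235),(293,300),(203,40),(32,420),(195,467),(27,345),(250,402),(258,378),(173,332)])))]
cal={n:calibration(n) for n in("scene","top")}
def res(q):
    r=[]
    off={"scene":q[5:8],"top":q[8:11]}
    for n,o,s,L in S:
        for (k,p),uv in L:
            X=wpt(p if k=="w" else dpt(p,q[k]),q[:3])+off[n]
            r.append(proj(cal[n],X)-((np.array(uv)+.5)/s-.5+o))
    return np.r_[np.ravel(r),q[5:]/.0015]
b=least_squares(res,[.61,.31,.09,.03,.27]+[0]*6,loss="soft_l1")
print(b.x.round(4),b.cost); r=res(b.x)[:-6].reshape(-1,2).round(1)
print(r[:16].tolist());print(r[16:].tolist())
b2=least_squares(lambda q:res(np.r_[q,[0]*6]),[.61,.31,.09,.03,.27],loss="soft_l1");print(b2.x.round(4),b2.cost)
json.dump([*b.x[:3],b.x[4]],open("w.json","w"))
E
python3 fit2.py
```

```text
[ 6.112e-01  3.098e-01  8.780e-02  3.360e-02  2.583e-01  3.000e-04
 -4.000e-04 -1.300e-03 -3.000e-04  4.000e-04 -1.300e-03] 31.456138461139467
[[-2.0, -1.6], [-0.7, 0.6], [1.3, 0.1], [0.6, -0.8], [1.4, 0.3], [0.4, 0.5], [-1.3, -0.5], [0.3, 0.2], [-2.0, -0.5], [1.4, 0.8], [1.8, -0.0], [0.1, -1.0], [1.4, 0.2], [-0.8, 0.3], [-1.1, -0.8], [0.7, 0.1]]
[[-2.2, -1.3], [-0.7, 1.5], [0.2, -1.3], [1.2, -0.2], [-0.4, -0.5], [-2.2, -0.3], [1.2, 1.7], [2.0, -0.5], [-1.6, 0.6], [-2.0, -0.3], [1.5, 0.4], [-0.6, -1.0], [1.6, -0.0], [-0.2, 0.5], [-2.1, -2.5], [0.1, 1.0], [1.4, -0.6], [-0.9, 1.9]]
[0.6104 0.3091 0.0879 0.0335 0.259 ] 33.0016919694745
```

The door is at the stop (fit 0.26). I'll check why the grasp missed: project the TCP and bar into the grasp picture and compare.

```bash
python3 - <<'E'
from h import *
b=np.array([-.075-.047*np.cos(.0336)-.137*np.sin(.0336),0,.066-.047*np.sin(.0336)+.137*np.cos(.0336)]);print("bar",b)
t=np.array([-.1252,0,.1833])
for n,o in dict(scene=(190,80),top=(140,90)).items():
    c=calibration(n)
    for l,p in dict(tcp=t,in_tip=t+[.011,0,0],out_tip=t-[.011,0,0],bar=b,barR=b-[0,.04,0],barL=b+[0,.04,0]).items(): print(n,l,((proj(c,wpt(p,w))-o+.5)*400/140).round())
E
```

```text
bar [-0.12657581  0.          0.20134377]
scene tcp [101. 255.]
scene in_tip [113. 249.]
scene out_tip [ 89. 261.]
scene bar [ 97. 240.]
scene barR [127. 271.]
scene barL [ 69. 211.]
top tcp [147. 314.]
top in_tip [155. 301.]
top out_tip [140. 326.]
top bar [143. 298.]
top barR [199. 315.]
top barL [ 88. 281.]
```

```bash
python3 - <<'E'
import cv2
im=cv2.imread("pics/grasp.png"); a=im[130:330,40:240]; b=im[180:380,90+400:290+400]
import numpy as np
cv2.imwrite("pics/gz.png",cv2.resize(np.hstack([a,b]),(800,400),interpolation=cv2.INTER_CUBIC))
E
```

```text
(no output)
```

View pics/gz.png

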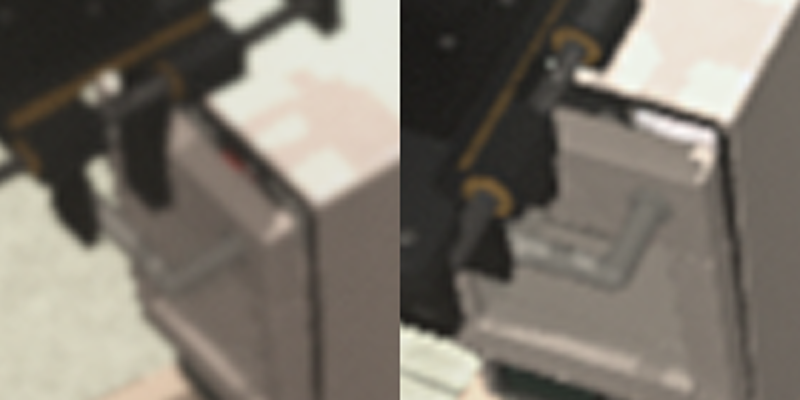

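In that picture the finger tips sit above the bar, higher than reported. A light touch on the roof (known height 225 mm) will settle the true tip height without using a picture.

```bash
python3 - <<'E'
from h import *
c=calibration("scene")
for s in(-.0585,-.0435,.0435,.0585): print(((proj(c,np.array([.211+.342*s,.5877+.94*s,.198]))+.5)/.7).round())
move_gripper(0,20)
print("w",get_obs()["gripper_width"])
R=pose((0,0,.155),.0,"y",0)[1]
a=.2
reach(wpt((-.03,0,.30),w),R); 
f0=F();print(get_obs()["t"],f0,get_obs()["joint_pos"].round(2))
g=move_straight(wpt((-.03,0,.262),w),v=.08,guard=3)
if not g: g=move_straight(wpt((-.03,0,.205),w),v=.025,guard=3)
print(g,inW(),F()-f0)
move_straight(wpt((-.03,0,.27),w),v=.1)
print(get_obs()["t"],F()-f0)
E
```

```text
[ 84. 218.]
[ 85. 211.]
[ 88. 175.]
[ 89. 169.]
w 0.0035182941601716116
17.4833 [ 0.58435013  1.04514249 -0.2094842 ] [ 0.37  0.25  1.3   0.    1.59 -1.29]
False [-2.99274279e-02  2.25789366e-05  2.05158052e-01] [-1.11908888 -1.41507249 -0.5575392 ]
21.3417 [-0.94289912 -0.24153753 -0.19313615]
```

The reported TCP got 20 mm below the roof without contact, so the real tips lie well behind the reported TCP. I'll carry on down to find the offset.

```bash
python3 - <<'E'
from h import *
move_straight(wpt((-.03,0,.208),w),v=.1)
f0=F()
g=move_straight(wpt((-.03,0,.170),w),v=.02,guard=3)
print(g,inW(),F()-f0)
move_straight(wpt((-.03,0,.215),w),v=.1)
print(get_obs()["t"],F()-f0)
E
```

```text
True [-2.99062002e-02 -1.09068095e-05  2.01937399e-01] [ 0.21411241 -0.13417221  3.88111672]
23.075 [ 0.2153205   0.75926032 -0.91265332]
```

The true tip is 23 mm behind the reported TCP, and I'll apply that along the tool axis. This explains the missed grasp: the tips pushed the bar down instead of gripping it, and that drew the door to the stop. Next I'll feel the hook from above with the fingers closed.

```bash
cat >> h.py <<'E'
OFF=.0231
def tip(x,z,t=.15,y=0.):
    """TCP pose that puts the real finger tip at warmer (x,y,z), tool tilted t toward the robot, closing along y"""
    R=pose((0,0,.155),.0,"y",t)[1]
    return wpt((x+OFF*np.sin(t),y,z-OFF*np.cos(t)),w),R
def Fm(n=6):
    r=[]
    for _ in range(n): wait(.015); r.append(F())
    return np.mean(r,0)
E
python3 - <<'E'
from h import *
reach(*tip(-.093,.250)); f0=Fm(); print(get_obs()["t"],f0)
g=move_straight(*tip(-.093,.206),v=.05,guard=4); print(g,Fm()-f0)
if g: print("early contact",inW()); raise SystemExit
z=.206; z0=None; P=[]
while z>.172:
    z-=.0006
    move_straight(*tip(-.093,z),v=.02); f=Fm(4)-f0; P.append((round(z,4),*f.round(1)))
    if z0 is None and f[2]>2: z0=z
    d=(z0-z)*1e3 if z0 else 0
    if abs(f[0])>8 or f[2]>18 or (z0 and f[2]>3+.5*d+4.5 and d>.5): print("stop"); break
    if z0 and d>14.5: break
for p in P:
    if p[3]>.8 or abs(p[1])>2: print(p)
print(z0,z,get_obs()["t"])
E
```

```text
23.575 [0.19386739 0.03426973 0.35419457]
False [-0.1758918  -0.20850576 -0.31034194]
(0.194, np.float64(-1.3), np.float64(-0.7), np.float64(2.7))
(0.1934, np.float64(-0.9), np.float64(-0.6), np.float64(3.8))
(0.1928, np.float64(0.3), np.float64(-0.5), np.float64(4.4))
(0.1922, np.float64(1.2), np.float64(-0.8), np.float64(4.7))
(0.1916, np.float64(1.1), np.float64(-0.8), np.float64(5.2))
(0.191, np.float64(1.1), np.float64(-1.3), np.float64(5.5))
(0.1904, np.float64(1.6), np.float64(-0.9), np.float64(6.0))
(0.1898, np.float64(1.3), np.float64(-1.0), np.float64(6.2))
(0.1892, np.float64(1.1), np.float64(-0.8), np.float64(6.6))
(0.1886, np.float64(1.8), np.float64(-1.0), np.float64(6.9))
(0.188, np.float64(1.7), np.float64(-1.8), np.float64(7.3))
(0.1874, np.float64(2.0), np.float64(-1.3), np.float64(7.2))
(0.1868, np.float64(1.6), np.float64(-1.7), np.float64(8.0))
(0.1862, np.float64(1.8), np.float64(-1.4), np.float64(8.6))
(0.1856, np.float64(2.0), np.float64(-1.6), np.float64(8.9))
(0.185, np.float64(1.8), np.float64(-1.5), np.float64(8.7))
(0.1844, np.float64(2.2), np.float64(-2.0), np.float64(9.7))
(0.1838, np.float64(2.6), np.float64(-2.0), np.float64(9.3))
(0.1832, np.float64(2.3), np.float64(-2.0), np.float64(10.1))
(0.1826, np.float64(2.2), np.float64(-2.1), np.float64(10.4))
(0.182, np.float64(2.6), np.float64(-1.9), np.float64(10.6))
(0.1814, np.float64(2.6), np.float64(-2.1), np.float64(10.9))
(0.1808, np.float64(-1.8), np.float64(-1.7), np.float64(8.6))
(0.1802, np.float64(-1.7), np.float64(-1.9), np.float64(8.7))
(0.1796, np.float64(-2.1), np.float64(-1.9), np.float64(9.7))
(0.179, np.float64(-1.7), np.float64(-1.8), np.float64(9.8))
0.1940000000000002 0.17900000000000046 38.9583
```

The force followed the spring until the tip reached z ≈ 181 mm. There the sideways force relaxed suddenly, which is what the barb clearing the lip should look like. I'll come up 0.6 mm to stay off the lower bar, then draw the door outward on an arc about the hinge.

```bash
cat >> h.py <<'E'
def arc(x,z,dl,t): # rotate tip point about hinge by dl
    r=np.array([x+.075,z-.066]);c,s=np.cos(dl),np.sin(dl)
    return tip(-.075+r[0]*c-r[1]*s,.066+r[0]*s+r[1]*c,t)
E
python3 - <<'E'
from h import *
for dl in np.arange(0,.7,.1):   # reach check, takes no time
    print(round(dl,1),[inverse_kinematics(*arc(-.093,z,dl,.15+k*dl)) is not None for z in(.18,.20,.26) for k in(0,1)],end=" ")
f00=np.array([.19,.03,.35]); print()
move_straight(*tip(-.093,.1797),v=.02)
print(get_obs()["t"],Fm()-f00)
dl=0
while dl<.17:
    dl+=.015
    g=move_straight(*arc(-.093,.1797,dl,.15+.7*dl),v=.03,guard=7); f=Fm(3)-f00
    print(round(dl,3),g,f.round(1),inW().round(4))
    if g or abs(f[0])>9 or f[2]>17: print("STOP"); break
print(get_obs()["t"])
E
```

```text
0.0 [True, True, True, True, True, True] 0.1 [True, True, True, True, True, True] 0.2 [True, True, True, True, True, True] 0.3 [True, True, True, True, True, True] 0.4 [True, True, True, True, True, True] 0.5 [True, True, True, True, True, True] 0.6 [True, True, True, True, True, True] 
39.2083 [-2.2005643  -1.69345855  9.22763783]
0.015 False [-2.4 -1.8  9. ] [-9.060e-02  1.000e-04  1.578e-01]
0.03 False [-2.2 -1.2  9.2] [-0.0921  0.      0.1575]
0.045 False [-2.8 -2.1  9.6] [-0.0936  0.      0.1572]
0.06 False [-2.6 -2.   9.3] [-0.0951  0.      0.1568]
0.075 False [-3.4 -1.7  9.1] [-0.0966 -0.      0.1565]
0.09 False [-3.  -1.7  9.3] [-0.0981 -0.      0.1561]
0.105 False [-3.2 -2.3  9.3] [-9.960e-02 -1.000e-04  1.556e-01]
0.12 False [-3.9 -1.8  9.1] [-0.1011 -0.      0.1551]
0.135 False [-3.7 -2.1  9.2] [-0.1025 -0.      0.1547]
0.15 False [-3.9 -2.3  8.5] [-0.104  -0.      0.1542]
0.165 False [-4.2 -2.3  9.1] [-1.055e-01 -1.000e-04  1.536e-01]
0.18 False [-4.6 -2.3  8.7] [-1.07e-01 -1.00e-04  1.53e-01]
42.9083
```

The door came along with no catch force. I'll confirm with a picture before letting the hook go.

```bash
python3 - <<'E'
from h import *
import cv2
ims=[cv2.resize(read_camera(n)[y:y+140,x:x+140,::-1],(400,400),interpolation=cv2.INTER_CUBIC) for n,(x,y) in dict(scene=(180,90),top=(130,100)).items()]
cv2.imwrite("pics/free.png",np.hstack(ims))
E
```

View pics/free.png

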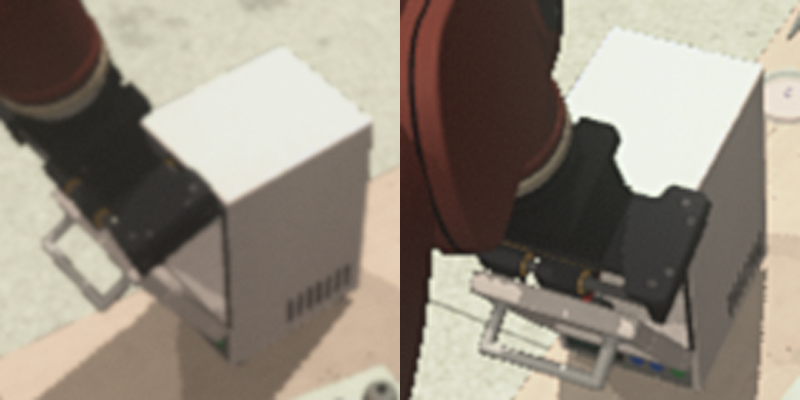

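The handle has moved out: ends at about (45,243) and (105,303) on the left, (485,345) and (600,383) on the right. I'll compute the angle from these.

```bash
python3 - <<'E'
from h import *
from scipy.optimize import minimize_scalar
O=[("scene",(180,90),[(45,243),(105,303)]),("top",(130,100),[(85,345),(200,383)])]
C={n:calibration(n) for n in("scene","top")}
def e(a,n_=None):
    return sum(np.sum((proj(C[n],wpt(dpt((-.047,s*.04,.137),a),w))-((np.array(u)+.5)*.35-.5+o))**2) for n,o,U in O if n_ in(None,n) for s,u in zip((1,-1),U))
for n in(None,"scene","top"):
    r=minimize_scalar(lambda a:e(a,n),bounds=(0,1.2),method="bounded");print(n,r.x,r.fun)
E
```

```text
None 0.4782409809055752 3.6401721521313286
scene 0.47146817196091195 1.743676484711598
top 0.4825935194582724 1.3443097116449525
```

The door is at 0.475 rad, clear of the catch (0.36). I'll let the hook up gently, draw the door on by its top rail to about 0.8 rad, withdraw upward and let it sink.

```bash
python3 - <<'E'
from h import *
f00=np.array([.19,.03,.35])
Z=.205
print(move_straight(*arc(-.093,Z,.18,.15+.7*.18),v=.05), (Fm(3)-f00).round(1))
dl=.18
while dl<.56:
    dl+=.06
    g=move_straight(*arc(-.093,Z,dl,.15+.7*dl),v=.06,guard=9); f=Fm(2)-f00
    print(round(dl,3),g,f.round(1),round(get_obs()["t"],1))
    if g: break
move_straight(*arc(-.093,.30,dl,.15+.7*dl),v=.15)
import cv2
wait(1.0); 
P=get_obs()["eef_pos"]; print(get_obs()["t"],P,(Fm()-f00).round(1))
E
```

```text
False [-0.9  0.1 -0.2]
0.24 False [-2.1 -0.2 -3.4] 44.0
0.3 False [-2.9  0.3 -3.9] 44.3
0.36 False [-2.9 -0.3 -3.1] 44.6
0.42 False [-3.4 -0.1 -3.5] 45.0
0.48 False [-2.3 -0.2 -3.4] 45.3
0.54 False [-2.5  0.1 -3.4] 45.6
0.6 False [-2.9 -0.1 -3. ] 45.9
47.6583 [0.40243865 0.29148948 0.22954198] [-0.3  0.3 -0.2]
```

```bash
python3 - <<'E'
from h import *
import cv2
P=get_obs()["eef_pos"]; move_straight([P[0]-.01,P[1],P[2]+.09],v=.2)
j=np.array(get_obs()["joint_pos"]); j[0]=1.15; move_j(j); print(get_obs()["t"])
prev=None
while get_obs()["t"]<60:
    im=read_camera("scene")[80:240,160:320].astype(float)
    if prev is not None:
        d=cv2.GaussianBlur(abs(im-prev),(5,5),0).max(); print(round(get_obs()["t"],1),round(d,1))
        if d<6: break
    prev=im; wait(.6)
ims=[cv2.resize(read_camera(n)[y:y+140,x:x+140,::-1],(400,400),interpolation=cv2.INTER_CUBIC) for n,(x,y) in dict(scene=(180,100),top=(130,120)).items()]
cv2.imwrite("pics/open.png",np.hstack(ims)); print(get_obs()["t"])
E
```

```text
49.1833
49.9 1.9
49.9833
```

View pics/open.png

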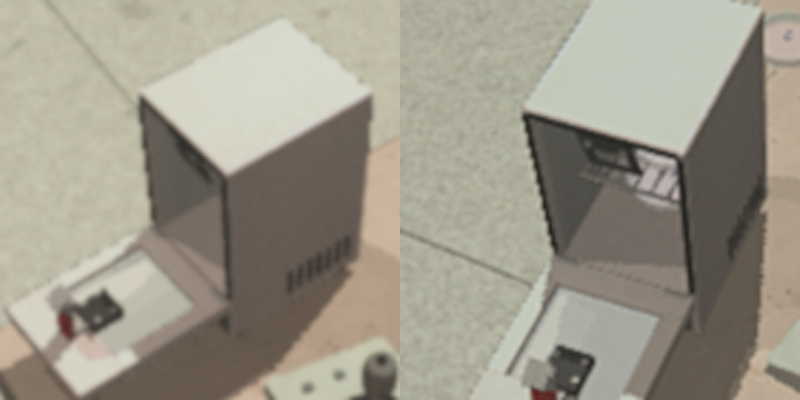

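The door lies flat with its inside up, and the hook has sprung up with its red pad at (65,325). The picture is still. I'll check the angle by projection and hand in if it agrees.

```bash
python3 - <<'E'
from h import *
c=calibration("scene")
S=np.array([[8,310],[80,395]])
e={}
for a in np.arange(1.2,1.6,.05).tolist()+[1.57]:
    p=[(proj(c,wpt(dpt((0,s*.059,.155),a),w))-(180,100)+.5)/.35 for s in(1,-1)]; e[round(a,2)]=round(float(np.abs(p-S).mean()),1)
print(e); best=min(e,key=e.get); print(best)
if best>=1.5: print(job_done())
E
```

```text
{1.2: 26.2, 1.25: 23.4, 1.3: 20.4, 1.35: 17.4, 1.4: 14.3, 1.45: 11.0, 1.5: 7.8, 1.55: 4.8, 1.6: 4.0, 1.57: 4.5}
1.6
the job is handed in; nothing more can be done
None
```

The warmer door is fully open and lying level with its hook released, and the job was handed in at about 50 s; my first grasp missed the handle bar, so the door reached the stop with the closed fingertips pushing the handle (about 10 N) instead of gripping it.

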